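Find the loose thumbscrew on the filter brackets

ROBOT

A 7-joint arm with a two-finger parallel gripper is mounted at the origin on the work surface. World frame = base frame: x ahead of the robot, y to its left, z up, the work surface at z = 0. Lengths are in mm, angles in rad, forces in N, time in s.
With the tool pointing down it reaches from about 375 to 925 mm from the base axis. Payload 3.1 kg.
Tool frame: the origin (TCP) lies midway between the tips of the shut fingers; the grasp point (between the pads) lies 19 mm behind it; z points along the fingers, y is the line along which they close (so a half turn about z gives the same grasp; the last joint's range is limited). The gripper opens to 85 mm and grips with 20 to 120 N. Pads are 22 mm wide; open, the fingers measure 114 mm over their backs; the gripper's body (76 mm by 85 mm) begins 54 mm behind the grasp point. The pads swing forward as they close: fully open they stand 13 mm farther back than shut.
Start: joints at [1.073, 0.383, 0.044, 1.598, -0.018, 1.161, -0.05], TCP at [253.021, -598.735, 231.269] pointing down, gripper open.
Joint ranges: [-2.61, 2.61], [-0.41, 2.15], [-1.48, 1.57], [0, 2.5], [-1.57, 4.71], [0.05, 1.97], [-2.85, 2.85]. Speed limits (rad/s): [2.79, 2.79, 3.14, 3.14, 3.14, 3.14, 3.14].

INTERFACE

Orientations are given as a rotation vector (axis times angle).
In Python, from station import ctrl gives the robot as it stands. The module is installed in compiled form; this text tells all that it offers.
- The arm moves only by the shell command python3 -m pendant 'ROWS' [OPENING] [FORCE]. ROWS is a JSON object of lists of equal length, an entry for each row: "dp": the shift along the tool's x, y, z in units of 0.8 m (1.0 is 0.8 m), a list of three; "rot": the turn, a rotation vector about the tool's x, y, z in units of 45 degrees (1.0 is 45 degrees), a list of three. A call has 1 to 12 rows; each row is the pose to reach, as a shift and turn from the pose commanded when the call began, along the tool's axes at that moment; what a row does not reach only later rows make up. A row lasts 1/8 s, in which the tool goes at most 62.5 mm and 10.7 degrees, less where a joint would pass 70% of its speed; a pose out of reach is approached as far as the arm can. A call with a number of a shift or a turn outside -1 to 1 is refused whole. A call with a gripper value outside its range is refused whole. OPENING is the closure, from 0 (fully open) to 1 (shut), set as the call begins (- or left out, the last holds). The fingers move at their own pace and stop on an object; FORCE is the grip in N (left out, the last holds). Time passes only in rows, so rows that repeat a pose let the fingers close. It gives the time, the measured TCP pose, the force, the opening and the grip force at its end, in the units of the state.
- ctrl.get_obs(): the state, without advancing time (a new reading comes with each control period).
- ctrl.capture(name): name is "scene" or "top" or "wrist"; returns the picture (400x640x3 uint8, red, green, blue); there is no depth.
- ctrl.get_calibration(name): a dict with "mtx" (3x3 intrinsics, pixels), "R" (3x3) and "t" (3): a world point X has camera coordinates R X + t. Camera axes: x right, y down, z forward; pixel columns grow to the right and rows downward; lengths in mm; the calibration is good to about 2 mm. The wrist camera is an equidistant fisheye: a pixel r from the principal point sees the ray r / f radians off the axis. A picture is of the moment at which its call begins: read the wrist's pose just before it. get_calibration takes no time and is no camera call; for the wrist camera it gives the pose at the moment of the call.
- ctrl.job_done(): hands the job in; it is judged then, once.
The state is a dict: "time": time; "q": joint angles; "qd": joint speeds; "effort": joint torques, N m; "tool_pos": TCP position; "eef_rot": TCP orientation; "wrist_force": force on the tool from outside, world axes, zero at the start; "wrist_torque": the same for the moment, N m; "gripper_width": opening from 0.0 (shut) to 1.0 (fully open); "grip_force": force on a finger pad.
Only numpy, scipy, OpenCV 4.12 (cv2) and the standard library are available. Lean on these libraries where they do the work, as an engineer would, in place of code of your own. Each camera call takes 0.05 s, during which the arm holds its last target. There are 200 camera calls.

TASK

Try the thumbscrew on each of the two white filter brackets: grip its round head and try to turn it about 40 degrees clockwise seen from above; the tight one stops dead after a few degrees, the loose one turns along easily. When both have been tried, mark the loose one by laying the large steel step-up ring flat on its bracket, round the thumbscrew, and let go.

Things in the scene. Friction and masses are not known exactly. Their poses are not given: they have to be found in the camera images.
- knob_a (a point): Head of thumbscrew A: upright black knurled round knob, 28 mm across, 36 mm tall, on a fixed white bracket foot 12 mm thick, 90 x 90 mm (knob top 48 mm above the table). At its base a pointer tab, 6 mm tall, reaches 21 mm from the axis along its x. Point: on the turning axis (z up), 9 mm below the knob's top. One of A and B is loose; which is unknown.
- screw_a (a joint): Turn of thumbscrew A in rad, 0 at the start, growing clockwise seen from above. If loose it turns at about 0.02 N m, as far as 1.6 rad; if tight it gives 0.12 rad at 0.1 N m, then stops dead and the fingers slip round it. It stays where it is left.
- knob_b (a point): Head of thumbscrew B on the other bracket; same shape, size and point as A. Each bracket's filter posts stand 80 mm or more from the knob's axis, on the side away from the robot, and rise to 42 mm above the table.
- screw_b (a joint): Turn of thumbscrew B in rad, just as for thumbscrew A.
- ring_mid (a point): The large steel step-up ring: open, 69 mm outer and 58 mm inner diameter, 9 mm thick, lying flat on the table near the middle; grip it across its outside. Point: its centre, half-way up; z is its axis. A smaller ring (46 mm) and a closed black lens cap also lie about and are not it.
Not all that is in view belongs to the job. Leave any pink look-alike of the part that bears ring_mid alone.

How it is judged (in metres and radians):
On the way, in this order (a step that is already met when the one before it is completed fails the run):
1. both thumbscrews have been tried clockwise: the loose one turned by more than 20 degrees, the tight one by more than 3 degrees, up to its stop at 7 (value of joint each of screw_a, screw_b above 0.055 rad and value of joint any of screw_a, screw_b above 0.35 rad), for 0.1 s.
2. the ring is round the loose thumbscrew, down on its bracket (((value of joint screw_a above 0.26 rad and horizontal distance between ring_mid and knob_a below 0.018 m) or (value of joint screw_b above 0.26 rad and horizontal distance between ring_mid and knob_b below 0.018 m)) and height (world z) of ring_mid below 0.024 m), for 0.2 s.
At the end, for the whole second after the job is handed in: The large ring lies flat (within 10 degrees) on the bracket of the loose thumbscrew, round it, its centre within 18 mm of the screw's axis, its middle 12 to 24 mm above the table; both screws stay turned clockwise as they were tried (loose one more than 15 degrees, tight one more than 2) (all of step 2 and height (world z) of ring_mid above 0.012 m and angle between ring_mid's own z axis and vertical below 0.18 rad and value of joint each of screw_a, screw_b above 0.035 rad); the robot touches nothing.
It also fails if it takes over 64 s, if anything falls off the work surface, if the arm or the gripper's body presses on something with over 40 N, if the wrist force passes 120 N, or if a joint passes its speed limit or range.

## Working session

There is one attempt and no reset: what is moved stays moved. The work goes in short steps, Python scripts to look and compute and a shell command to move; the robot and the scene stay as the last step left them, time stands still between calls to the robot, and variables do not carry over. Pictures are saved under pics/ and viewed, at most 10 in all, crops included, and the job is handed in when it is done.

```bash
mkdir -p pics; cat > h.py <<'E'
import numpy as np,cv2
from station import ctrl
from scipy.spatial.transform import Rotation as Ro
def cast(c,uv,z):
    K,R,t=[np.array(c[k],float) for k in("mtx","R","t")]
    d=R.T@np.linalg.solve(K,[uv[0],uv[1],1.]);o=-R.T@t
    return o+d*(z-o[2])/d[2]
def castw(c,uv,z):
    K,R,t=[np.array(c[k],float) for k in("mtx","R","t")]
    a=np.linalg.solve(K,[uv[0],uv[1],1.])[:2];th=np.hypot(*a)
    d=R.T@np.r_[a/th*np.sin(th),np.cos(th)];o=-R.T@t
    return o+d*(z-o[2])/d[2]
def proj(c,X):
    K,R,t=[np.array(c[k],float) for k in("mtx","R","t")]
    p=K@(R@np.array(X,float)+t.ravel());return p[:2]/p[2]
E
python3 - <<'E'
from h import *
for n in("top","scene"):
    im=ctrl.capture(n);cv2.imwrite(f"pics/{n}0.png",cv2.cvtColor(im,cv2.COLOR_RGB2BGR))
    c=ctrl.get_calibration(n);print(n,-np.array(c["R"]).T@c["t"],np.array(c["mtx"]).tolist())
o=ctrl.get_obs();print(o)
print(Ro.from_rotvec(o["eef_rot"]).as_matrix().round(3))
E
```

```text
top [343.82232325  19.62311356 772.10371918] [[431.06531605455456, 0.0, 320.6343972246322], [0.0, 431.06531605455456, 203.09816738011762], [0.0, 0.0, 1.0]]
scene [1038.10736461    6.14490427  415.21404707] [[416.6448271924482, 0.0, 316.47417522338486], [0.0, 416.6448271924482, 199.90870184337737], [0.0, 0.0, 1.0]]
{'time': 0.1, 'q': array([ 1.07320451,  0.38378751,  0.04382711,  1.5994409 , -0.01789751,
        1.16123377, -0.04990359]), 'qd': array([ 0.00048512, -0.00221244, -0.00059294, -0.00308586,  0.00108126,
       -0.00143368,  0.00113658]), 'effort': array([ 2.64799426e-03, -4.34733260e+01,  1.02941047e+00, -2.50455165e+01,
        1.09275788e-02,  5.40938083e-03, -2.00777515e-05]), 'tool_pos': array([ 252.65716411, -597.93092358,  229.97941241]), 'eef_rot': array([-3.07665706e+00, -6.23473116e-01,  9.71186914e-04]), 'wrist_force': array([-0.1677818 , -0.30092875,  0.26803429]), 'wrist_torque': array([-0.05229367, -0.02707825, -0.08577512]), 'grip_force': 0.0, 'gripper_width': 0.9965700723808515}
[[ 0.921  0.389 -0.001]
 [ 0.389 -0.921  0.002]
 [-0.    -0.002 -1.   ]]
```

View pics/top0.png

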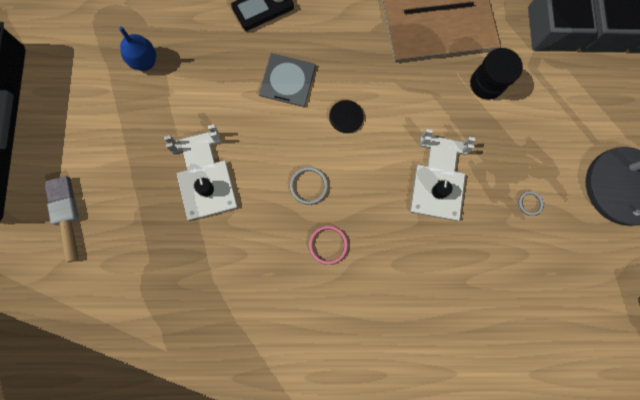

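View pics/scene0.png

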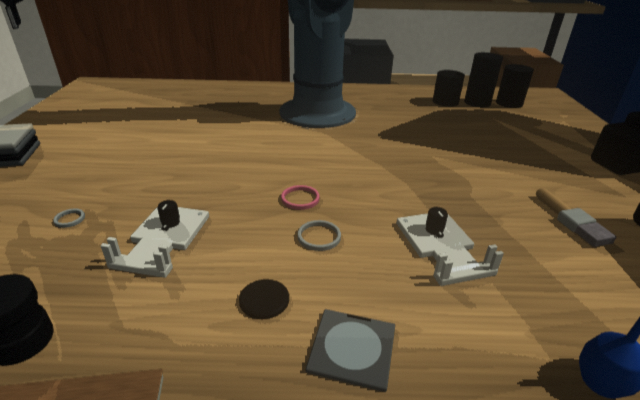

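Top view: knobs at about (204,187) and (442,188), the large steel ring at (309,185), the pink look-alike at (329,245). The scene view agrees: knobs at (437,222) and (168,214), ring at (319,235).

```bash
python3 - <<'E'
from h import *
def blob(im,c,half,mask):
    x,y=c;m=np.zeros(mask.shape,np.uint8);m[y-half:y+half,x-half:x+half]=mask[y-half:y+half,x-half:x+half]
    n,l,s,ce=cv2.connectedComponentsWithStats(m)
    i=1+np.argmax(s[1:,4]);return ce[i],s[i],l==i
rays={}
for n,cs in(("top",{"L":(204,187),"R":(442,188)}),("scene",{"L":(437,222),"R":(168,214)})):
    im=cv2.imread(f"pics/{n}0.png");c=ctrl.get_calibration(n);g=im.max(2)
    for k,p in cs.items():
        ce,s,_=blob(im,p,22,(g<60).astype(np.uint8))
        print(n,k,ce.round(1),s, [cast(c,ce,z)[:2].round(1) for z in(12,30,48)])
        rays.setdefault(k,[]).append((c,ce))
    for k,p in({"ring":(309,185),"pink":(329,245)} if n=="top" else {"ring":(319,235)}).items():
        hsv=cv2.cvtColor(im,cv2.COLOR_BGR2HSV)
        m=((hsv[...,1]<60)&(g>70)).astype(np.uint8) if k=="ring" else ((hsv[...,0]>165)&(hsv[...,1]>90)).astype(np.uint8)
        ce,s,mm=blob(im,p,28,m)
        pts=np.argwhere(mm)[:,::-1].astype(np.float32)
        P=np.array([cast(c,q,9)[:2] for q in pts],np.float32)
        (cx,cy),r=cv2.minEnclosingCircle(P);print(n,k,s,cx,cy,r,P.mean(0))
for k,v in rays.items():
    A=[];b=[]
    for c,uv in v:
        R,t=np.array(c["R"]),np.array(c["t"]).ravel();o=-R.T@t;d=cast(c,uv,0)-o;d/=np.linalg.norm(d)
        Q=np.eye(3)-np.outer(d,d);A.append(Q);b.append(Q@o)
    print(k,np.linalg.lstsq(np.vstack(A),np.hstack(b),rcond=None)[0])
E
```

```text
top L [204.1 187.3] [195 178  19  18 237] [array([514.7, 195.3]), array([510.7, 191.1]), array([506.6, 187. ])]
top R [441.5 189.6] [432 181  20  17 243] [array([ 513.9, -234.6]), array([ 509.9, -228.5]), array([ 505.9, -222.5])]
top ring [290 167  38  37 413] 520.9971313476562 8.580745697021484 35.00969314575195 [521.38135    8.717498]
top pink [309 226  39  38 335] 413.5178527832031 -26.08330535888672 34.318992614746094 [413.6903 -26.4167]
scene L [435.7 221.1] [426 207  21  30 455] [array([486.2, 201.5]), array([510.8, 192.8]), array([535.4, 184. ])]
scene R [168.3 214.1] [158 200  21  31 459] [array([ 484.3, -237.5]), array([ 509. , -226.6]), array([ 533.7, -215.8])]
scene ring [298 221  43  29 341] 524.3546752929688 10.016109466552734 36.834197998046875 [525.116     10.986538]
L [510.86615724 191.93713807  29.93749314]
R [ 509.52848111 -227.35664128   30.60211345]
```

```bash
cat >> h.py <<'E'
def go(x,y,z,yaw=None):
    o=ctrl.get_obs();M=Ro.from_rotvec(o["eef_rot"]).as_matrix()
    d=M.T@(np.array([x,y,z])-o["tool_pos"])/800
    cur=np.degrees(np.arctan2(M[1,0],M[0,0]))
    print("pos",o["tool_pos"].round(1),"yaw",round(cur,1),"tilt",M[:,2].round(3),"t",round(o["time"],2),"q7",o["q"][6].round(2),"F",o["wrist_force"].round(1),"T",o["wrist_torque"].round(2),"w",round(o["gripper_width"],3))
    print("dp",d.round(4),"rotz",None if yaw is None else round((cur-yaw)/45,3))
E
python3 -c "
from h import *
go(510,-228,130)"
```

```text
pos [ 252.7 -597.9  230. ] yaw 22.9 tilt [-0.001  0.002 -1.   ] t 0.1 q7 -0.05 F [-0.2 -0.3  0.3] T [-0.05 -0.03 -0.09] w 0.997
dp [ 0.4763 -0.3004  0.1257] rotz None
```

```bash
python3 -m pendant '{"dp":[[0.476,-0.3,0.04],[0.476,-0.3,0.04],[0.476,-0.3,0.04],[0.476,-0.3,0.04],[0.476,-0.3,0.04],[0.476,-0.3,0.04],[0.476,-0.3,0.04],[0.476,-0.3,0.126],[0.476,-0.3,0.126],[0.476,-0.3,0.126],[0.476,-0.3,0.126],[0.476,-0.3,0.126]],"rot":[[0,0,0],[0,0,0],[0,0,0],[0,0,0],[0,0,0],[0,0,0],[0,0,0],[0,0,0],[0,0,0],[0,0,0],[0,0,0],[0,0,0]]}' 0 40
python3 - <<'E'
from h import *
go(510,-228,40); go(510,-228,21)
c=ctrl.get_calibration("wrist");im=ctrl.capture("wrist")
cv2.imwrite("pics/w1.png",cv2.cvtColor(im,cv2.COLOR_RGB2BGR))
E
```

```text
time: 1.6
tool_pos: [511.3, -231.3, 132.5]
eef_rot: [3.077, 0.62, 0.005]
wrist_force: [0.6, 1.0, -0.1]
gripper_width: 1.002
grip_force: 0.0
pos [ 511.3 -231.3  132.5] yaw 22.8 tilt [ 0.003 -0.002 -1.   ] t 1.6 q7 -0.89 F [ 0.6  1.  -0.1] T [ 0.01 -0.01  0.05] w 1.002
dp [-0.0002 -0.0047  0.1157] rotz None
pos [ 511.3 -231.3  132.5] yaw 22.8 tilt [ 0.003 -0.002 -1.   ] t 1.6 q7 -0.89 F [ 0.6  1.  -0.1] T [ 0.01 -0.01  0.05] w 1.002
dp [-0.0002 -0.0048  0.1394] rotz None
```

View pics/w1.png

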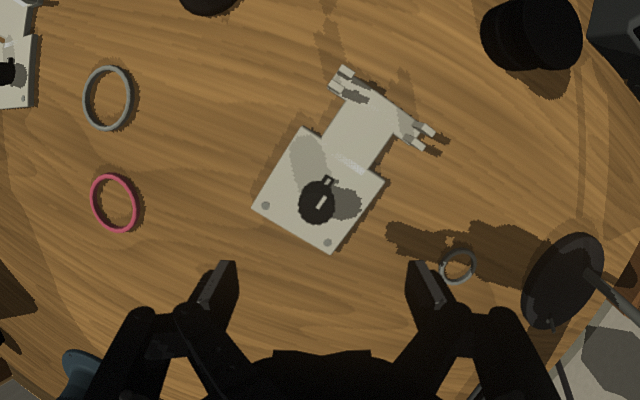

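Wrist view: knob top at about (317,203), its tab pointing to (330,180), nothing between the open fingers. I'll check the position with a ray onto z=48.

```bash
python3 - <<'E'
from h import *
c=ctrl.get_calibration("wrist");im=cv2.imread("pics/w1.png");g=im.max(2)
m=(g<55).astype(np.uint8);b=np.zeros_like(m);b[175:228,290:345]=m[175:228,290:345]
b=cv2.morphologyEx(b,cv2.MORPH_OPEN,np.ones((9,9),np.uint8))
n,l,s,ce=cv2.connectedComponentsWithStats(b);print(s,ce)
for uv in [(320,203),ce[1]]: print(castw(c,uv,48).round(1),castw(c,uv,40).round(1))
E
```

```text
[[     0      0    640    400 254941]
 [   300    182     34     42   1059]] [[319.5166568  199.48528091]
 [315.49008499 203.0434372 ]]
[ 515.5 -229.6   48. ] [ 512.9 -230.6   40. ]
[ 514.1 -226.4   48. ] [ 511.5 -227.3   40. ]
```

```bash
python3 -m pendant '{"dp":[[0.001,-0.004,0.05],[0.001,-0.004,0.1],[0.001,-0.004,0.12],[0.001,-0.004,0.138],[0.001,-0.004,0.138],[0.001,-0.004,0.138]],"rot":[[0,0,0],[0,0,0],[0,0,0],[0,0,0],[0,0,0],[0,0,0]]}' 0 40
python3 -c "
from h import *
go(511,-228,21)"
```

```text
time: 2.4
tool_pos: [511.0, -226.7, 21.3]
eef_rot: [3.078, 0.623, 0.003]
wrist_force: [-0.8, 0.1, 0.2]
gripper_width: 1.002
grip_force: 0.0
pos [ 511.  -226.7   21.3] yaw 22.9 tilt [ 0.002 -0.001 -1.   ] t 2.4 q7 -0.94 F [-0.8  0.1  0.2] T [-0.02 -0.03  0.01] w 1.002
dp [-0.0007  0.0015  0.0003] rotz None
```

Close, then turn clockwise (+z tool).

```bash
python3 -m pendant '{"dp":[[0,0,0],[0,0,0],[0,0,0],[0,0,0],[0,0,0],[0,0,0],[0,0,0],[0,0,0]],"rot":[[0,0,0],[0,0,0],[0,0,0],[0,0,0],[0,0,0],[0,0,0],[0,0,0],[0,0,0]]}' 1 40
python3 -c "
from h import *
go(511,-228,21)"
python3 -m pendant '{"dp":[[0,0,0],[0,0,0],[0,0,0]],"rot":[[0,0,0.1],[0,0,0.2],[0,0,0.3]]}' - 40
python3 -c "
from h import *
go(511,-228,21)"
```

```text
time: 3.4
tool_pos: [510.5, -227.2, 20.7]
eef_rot: [3.078, 0.623, 0.002]
wrist_force: [-0.1, -2.9, 5.2]
gripper_width: 0.313
grip_force: 40.1
pos [ 510.5 -227.2   20.7] yaw 22.9 tilt [ 0.001 -0.001 -1.   ] t 3.4 q7 -0.94 F [-0.1 -2.9  5.2] T [-0.64 -0.01 -0.05] w 0.313
dp [ 0.0002  0.0011 -0.0003] rotz None
time: 3.78
tool_pos: [511.9, -227.3, 20.8]
eef_rot: [3.128, 0.258, 0.007]
wrist_force: [2.1, -4.6, 0.0]
gripper_width: 0.311
grip_force: 39.7
pos [ 511.9 -227.3   20.8] yaw 9.4 tilt [ 0.004 -0.003 -1.   ] t 3.77 q7 -1.14 F [ 2.1 -4.6  0. ] T [-0.97 -0.17  0.51] w 0.311
dp [-0.0013  0.0007 -0.0003] rotz None
```

```bash
python3 -m pendant '{"dp":[[0,0,0],[0,0,0],[0,0,0],[0,0,0],[0,0,0]],"rot":[[0,0,0.15],[0,0,0.3],[0,0,0.45],[0,0,0.6],[0,0,0.6]]}' - 40
python3 -c "
from h import *
go(511,-228,21)"
python3 -m pendant '{"dp":[[0,0,0],[0,0,0],[0,0,0],[0,0,0],[0,0,0],[0,0,-0.05],[0,0,-0.1],[0,0,-0.138],[0,0,-0.138]],"rot":[[0,0,0],[0,0,0],[0,0,0],[0,0,0],[0,0,0],[0,0,0],[0,0,0],[0,0,0],[0,0,0]]}' 0 40
python3 - <<'E'
from h import *
go(511,192,132,23)
im=ctrl.capture("wrist");cv2.imwrite("pics/w2.png",cv2.cvtColor(im,cv2.COLOR_RGB2BGR))
E
```

```text
time: 4.4
tool_pos: [512.4, -228.7, 20.9]
eef_rot: [3.101, -0.479, 0.01]
wrist_force: [2.5, -5.7, 1.1]
gripper_width: 0.313
grip_force: 40.4
pos [ 512.4 -228.7   20.9] yaw -17.6 tilt [ 0.006 -0.004 -1.   ] t 4.4 q7 -1.55 F [ 2.5 -5.7  1.1] T [-1.15 -0.58  0.17] w 0.313
dp [-0.0019 -0.0003 -0.0002] rotz None
time: 5.52
tool_pos: [512.3, -227.1, 133.7]
eef_rot: [3.103, -0.48, 0.011]
wrist_force: [-0.5, 0.0, -0.1]
gripper_width: 1.003
grip_force: 0.0
pos [ 512.3 -227.1  133.7] yaw -17.6 tilt [ 0.007 -0.002 -1.   ] t 5.53 q7 -1.54 F [-0.5  0.  -0.1] T [ 0.   -0.03 -0.01] w 1.003
dp [-0.16   -0.4989  0.0009] rotz -0.902
```

View pics/w2.png

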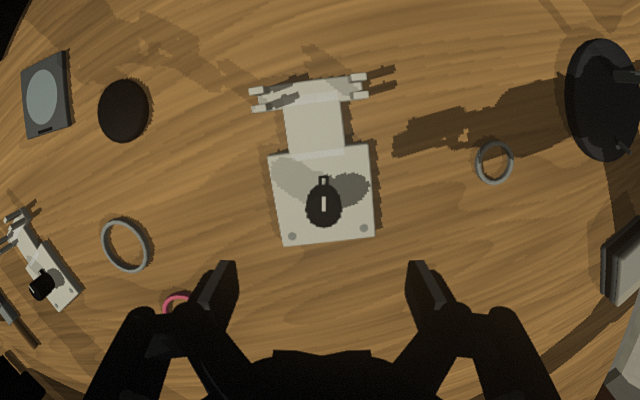

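Wrist view: R knob at (323,205); its index mark has moved only about 5–7° relative to the bracket, with 0.5 N m felt. So R is the tight one and the fingers slipped. Now over to L.

```bash
python3 -m pendant '{"dp":[[-0.02,-0.06,0],[-0.04,-0.12,0],[-0.06,-0.19,0],[-0.08,-0.26,0],[-0.1,-0.32,0],[-0.12,-0.39,0],[-0.14,-0.45,0],[-0.16,-0.499,0],[-0.16,-0.499,0],[-0.16,-0.499,0],[-0.16,-0.499,0],[-0.16,-0.499,0]],"rot":[[0,0,-0.1],[0,0,-0.2],[0,0,-0.3],[0,0,-0.4],[0,0,-0.5],[0,0,-0.6],[0,0,-0.7],[0,0,-0.8],[0,0,-0.9],[0,0,-1],[0,0,-1],[0,0,-1]]}' 0 40
python3 - <<'E'
from h import *
go(511,192,21)
c=ctrl.get_calibration("wrist");im=ctrl.capture("wrist");cv2.imwrite("pics/w3.png",cv2.cvtColor(im,cv2.COLOR_RGB2BGR))
im=cv2.imread("pics/w3.png");g=im.max(2)
m=(g<55).astype(np.uint8);b=np.zeros_like(m);b[165:238,280:355]=m[165:238,280:355]
b=cv2.morphologyEx(b,cv2.MORPH_OPEN,np.ones((9,9),np.uint8))
n,l,s,ce=cv2.connectedComponentsWithStats(b);print(s,ce)
for q in ce[1:]: print(castw(c,q,40).round(1))
E
```

```text
time: 7.08
tool_pos: [507.8, 192.6, 129.5]
eef_rot: [3.053, 0.742, -0.003]
wrist_force: [-0.4, -0.2, 0.3]
gripper_width: 0.997
grip_force: 0.0
pos [507.8 192.6 129.5] yaw 27.3 tilt [-0.002 -0.001 -1.   ] t 7.08 q7 -1.65 F [-0.4 -0.2  0.3] T [ 0.01  0.06 -0.01] w 0.997
dp [0.0035 0.0025 0.1356] rotz None
[[     0      0    640    400 254862]
 [   307    180     35     42   1138]] [[319.48028345 199.49546029]
 [323.91564148 200.51669596]]
[513.2 191.6  40. ]
```

```bash
python3 -m pendant '{"dp":[[0.004,0.0025,0.05],[0.004,0.0025,0.1],[0.004,0.0025,0.12],[0.004,0.0025,0.136],[0.004,0.0025,0.136],[0.004,0.0025,0.136]],"rot":[[0,0,0],[0,0,0],[0,0,0],[0,0,0],[0,0,0],[0,0,0]]}' 0 40
python3 -m pendant '{"dp":[[0,0,0],[0,0,0],[0,0,0],[0,0,0],[0,0,0],[0,0,0],[0,0,0],[0,0,0]],"rot":[[0,0,0],[0,0,0],[0,0,0],[0,0,0],[0,0,0],[0,0,0],[0,0,0],[0,0,0]]}' 1 40
python3 -m pendant '{"dp":[[0,0,0],[0,0,0],[0,0,0],[0,0,0],[0,0,0],[0,0,0],[0,0,0],[0,0,0]],"rot":[[0,0,0.15],[0,0,0.3],[0,0,0.45],[0,0,0.6],[0,0,0.75],[0,0,0.9],[0,0,0.9],[0,0,0.9]]}' - 40
python3 -c "
from h import *
go(511,192,21)"
```

```text
time: 7.88
tool_pos: [513.4, 193.3, 22.9]
eef_rot: [-3.052, -0.744, -0.004]
wrist_force: [0.4, 0.5, -0.8]
gripper_width: 0.998
grip_force: 0.0
time: 8.88
tool_pos: [512.4, 192.7, 22.1]
eef_rot: [3.052, 0.744, 0.0]
wrist_force: [-0.6, -1.4, 5.3]
gripper_width: 0.313
grip_force: 39.3
time: 9.88
tool_pos: [512.6, 191.6, 22.1]
eef_rot: [3.12, -0.359, 0.001]
wrist_force: [-1.3, -1.7, 6.4]
gripper_width: 0.312
grip_force: 39.6
pos [512.6 191.6  22.1] yaw -13.1 tilt [ 0.    -0.001 -1.   ] t 9.88 q7 -2.33 F [-1.3 -1.7  6.4] T [-0.48  0.29 -0.06] w 0.312
dp [-0.0021  0.      0.0014] rotz None
```

```bash
python3 -m pendant '{"dp":[[0,0,0],[0,0,0],[0,0,0],[0,0,0],[0,0,0],[0,0,-0.05],[0,0,-0.1],[0,0,-0.138],[0,0,-0.138]],"rot":[[0,0,0],[0,0,0],[0,0,0],[0,0,0],[0,0,0],[0,0,0],[0,0,0],[0,0,0],[0,0,0]]}' 0 40
python3 - <<'E'
from h import *
go(521.5,9,80,0)
im=ctrl.capture("wrist");cv2.imwrite("pics/w4.png",cv2.cvtColor(im,cv2.COLOR_RGB2BGR))
a=cv2.imread("pics/w3.png");b=cv2.imread("pics/w4.png")
cv2.imwrite("pics/w34.png",cv2.resize(np.hstack([a[90:280,220:420],b[90:280,220:420]]),None,fx=2,fy=2))
E
```

```text
time: 11.0
tool_pos: [514.7, 193.8, 135.2]
eef_rot: [-3.118, 0.358, -0.01]
wrist_force: [-0.6, 0.3, -1.0]
gripper_width: 1.001
grip_force: 0.0
pos [514.7 193.8 135.2] yaw -13.1 tilt [ 0.006  0.003 -1.   ] t 11.0 q7 -2.29 F [-0.6  0.3 -1. ] T [ 0.04  0.01 -0.01] w 1.001
dp [0.0602 0.2234 0.0685] rotz -0.291
```

View pics/w34.png

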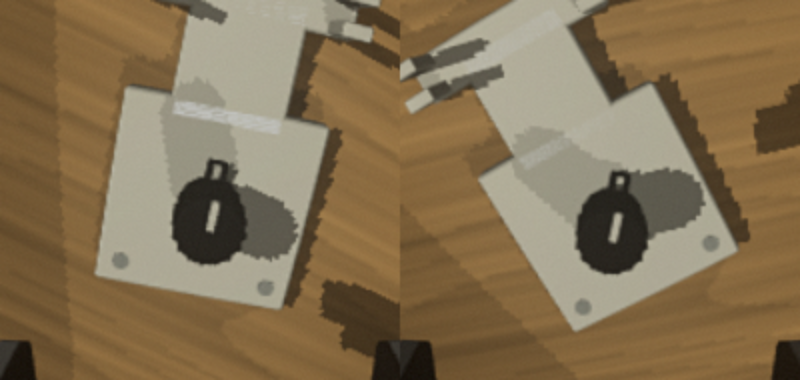

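The L mark stayed fixed to the gripper while the bracket turned about 40° underneath, so L is loose. Next is the ring.

```bash
python3 -m pendant '{"dp":[[0.015,0.06,0],[0.03,0.12,0],[0.045,0.18,0],[0.06,0.223,0],[0.06,0.223,0.02],[0.06,0.223,0.02],[0.06,0.223,0.02],[0.06,0.223,0.02]],"rot":[[0,0,-0.1],[0,0,-0.2],[0,0,-0.29],[0,0,-0.29],[0,0,-0.29],[0,0,-0.29],[0,0,-0.29],[0,0,-0.29]]}' 0 40
python3 - <<'E'
from h import *
c=ctrl.get_calibration("wrist");im=ctrl.capture("wrist");cv2.imwrite("pics/w5.png",cv2.cvtColor(im,cv2.COLOR_RGB2BGR))
im=cv2.cvtColor(im,cv2.COLOR_RGB2BGR);hsv=cv2.cvtColor(im,cv2.COLOR_BGR2HSV)
m=((hsv[...,1]<70)&(hsv[...,2]>70)).astype(np.uint8);b=np.zeros_like(m);b[130:260,245:400]=m[130:260,245:400]
n,l,s,ce=cv2.connectedComponentsWithStats(b);i=1+np.argmax(s[1:,4]);print(s[i],ce[i])
P=np.array([castw(c,q[::-1],9)[:2] for q in np.argwhere(l==i)],np.float32)
(x,y),r=cv2.minEnclosingCircle(P);print(x,y,r,P.mean(0),P.min(0),P.max(0))
go(522,9,-5,0)
E
```

```text
time: 12.05
tool_pos: [518.7, 9.7, 116.2]
eef_rot: [-3.141, -0.003, -0.0]
wrist_force: [0.2, 1.1, 0.1]
gripper_width: 0.999
grip_force: 0.0
[ 283  157   79   75 1314] [322.81506849 192.74429224]
522.570556640625 7.816600799560547 33.990753173828125 [524.2949     7.307548] [489.36572  -25.392794] [555.52295  41.37864]
pos [518.8   9.4 116.3] yaw 0.1 tilt [ 0.001  0.    -1.   ] t 12.1 q7 -1.71 F [ 0.4  0.7 -1.4] T [-0.04  0.01 -0.  ] w 1.0
dp [0.0039 0.0006 0.1516] rotz 0.002
```

View pics/w5.png

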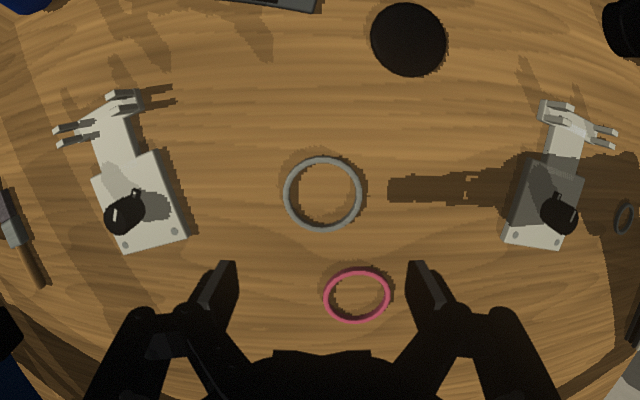

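Wrist view: steel ring centred at (323,193), radius about 34 mm, so it's the right one. The pink ring at (357,295) is clear of the fingers. Descending.

```bash
python3 -m pendant '{"dp":[[0.005,0.002,0.06],[0.005,0.002,0.12],[0.005,0.002,0.139],[0.005,0.002,0.139],[0.005,0.002,0.139]],"rot":[[0,0,0],[0,0,0],[0,0,0],[0,0,0],[0,0,0]]}' 0 40
python3 -m pendant '{"dp":[[0,0,0.004],[0,0,0.008],[0,0,0.011],[0,0,0.011],[0,0,0.011]],"rot":[[0,0,0],[0,0,0],[0,0,0],[0,0,0],[0,0,0]]}' 0 40
python3 -c "
from h import *
go(522.5,8,-6,0)"
```

```text
time: 12.72
tool_pos: [524.5, 6.8, 6.7]
eef_rot: [-3.141, 0.001, -0.006]
wrist_force: [-0.0, 0.2, 0.9]
gripper_width: 0.999
grip_force: 0.0
time: 13.35
tool_pos: [522.5, 6.5, -4.0]
eef_rot: [-3.142, 0.001, 0.0]
wrist_force: [0.4, 0.5, 0.0]
gripper_width: 1.002
grip_force: 0.0
pos [522.5   6.5  -4. ] yaw -0.0 tilt [-0.  0. -1.] t 13.35 q7 -1.74 F [0.4 0.5 0. ] T [-0.03  0.04 -0.03] w 1.002
dp [-0.0001 -0.0018  0.0025] rotz -0.001
```

```bash
python3 -m pendant '{"dp":[[0,-0.0015,0.002],[0,-0.0015,0.0038],[0,-0.0015,0.0038]],"rot":[[0,0,0],[0,0,0],[0,0,0]]}' 0 30
python3 -m pendant '{"dp":[[0,0,0],[0,0,0],[0,0,0],[0,0,0],[0,0,0],[0,0,0]],"rot":[[0,0,0],[0,0,0],[0,0,0],[0,0,0],[0,0,0],[0,0,0]]}' 1 30
python3 -c "
from h import *
go(522.5,8,60,0)"
```

```text
time: 13.72
tool_pos: [522.4, 7.8, -7.2]
eef_rot: [-3.142, 0.001, 0.001]
wrist_force: [0.9, 1.6, 0.6]
gripper_width: 1.002
grip_force: 0.0
time: 14.48
tool_pos: [523.3, 7.7, -6.4]
eef_rot: [-3.142, 0.001, -0.002]
wrist_force: [-0.4, -0.6, 5.1]
gripper_width: 0.777
grip_force: 36.8
pos [523.3   7.7  -6.4] yaw -0.0 tilt [ 0.001  0.    -1.   ] t 14.47 q7 -1.74 F [-0.4 -0.6  5.1] T [0.   0.01 0.04] w 0.777
dp [-0.0009 -0.0003 -0.0831] rotz -0.001
```

```bash
python3 -m pendant '{"dp":[[0,0,-0.02],[0,0,-0.04],[0,0,-0.06],[0,0,-0.08],[0,0,-0.1],[0,0,-0.1],[0,0,-0.1]],"rot":[[0,0,0],[0,0,0],[0,0,0],[0,0,0],[0,0,0],[0,0,0],[0,0,0]]}' - 40
python3 - <<'E'
from h import *
go(512,192,73,0)
im=ctrl.capture("scene");cv2.imwrite("pics/s2.png",cv2.resize(cv2.cvtColor(im,cv2.COLOR_RGB2BGR)[80:320,160:480],None,fx=2,fy=2))
E
```

```text
time: 15.35
tool_pos: [522.2, 7.7, 72.9]
eef_rot: [3.142, -0.001, -0.001]
wrist_force: [-0.1, -0.2, -0.6]
gripper_width: 0.772
grip_force: 45.9
pos [522.2   7.7  72.9] yaw -0.0 tilt [-0.001 -0.    -1.   ] t 15.35 q7 -1.72 F [-0.1 -0.2 -0.6] T [0.05 0.05 0.08] w 0.772
dp [-1.300e-02 -2.304e-01 -2.000e-04] rotz -0.001
```

View pics/s2.png

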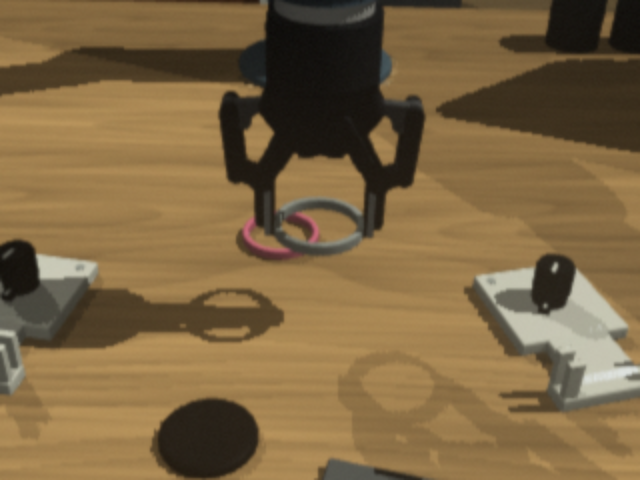

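Scene crop: the steel ring is held level between the pads, centred at about (320,226) in the crop. Carrying it to L.

```bash
python3 -m pendant '{"dp":[[-0.002,-0.04,0],[-0.004,-0.08,0],[-0.006,-0.12,0],[-0.008,-0.16,0],[-0.01,-0.2,0],[-0.013,-0.23,0],[-0.013,-0.23,0],[-0.013,-0.23,0],[-0.013,-0.23,0]],"rot":[[0,0,0],[0,0,0],[0,0,0],[0,0,0],[0,0,0],[0,0,0],[0,0,0],[0,0,0],[0,0,0]]}' - 40
python3 - <<'E'
from h import *
go(512,192,8,0)
im=ctrl.capture("wrist");cv2.imwrite("pics/w6.png",cv2.cvtColor(im,cv2.COLOR_RGB2BGR))
E
```

```text
time: 16.52
tool_pos: [512.5, 189.5, 72.7]
eef_rot: [3.14, -0.005, -0.001]
wrist_force: [0.1, -0.8, -1.4]
gripper_width: 0.773
grip_force: 45.9
pos [512.5 189.5  72.7] yaw -0.2 tilt [-0.001 -0.001 -1.   ] t 16.52 q7 -2.09 F [ 0.1 -0.8 -1.4] T [ 0.03 -0.06 -0.  ] w 0.773
dp [-0.0006 -0.0032  0.0808] rotz -0.004
```

View pics/w6.png

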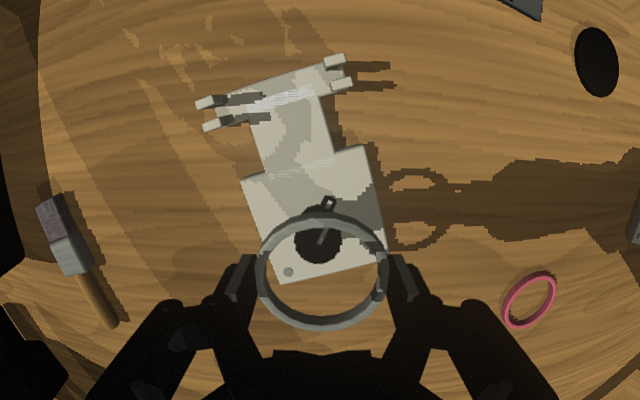

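Ring in the fingers at about (322,271), knob top inside its outline at (318,243). Checking the ring centre by rays at its height.

```bash
python3 - <<'E'
from h import *
c=ctrl.get_calibration("wrist")
for z in (84,88): 
  P=[castw(c,q,z)[:2] for q in((322,210),(322,331),(257,268),(388,268))]
  print(z,np.round(P,1),(P[0]+P[1])/2,(P[2]+P[3])/2)
print(castw(c,(318,243),48))
E
```

```text
84 [[548.  188.2]
 [474.9 188.4]
 [517.  220.8]
 [516.6 155.2]] [511.4421081  188.30422018] [516.83591165 187.99865211]
88 [[549.5 188.2]
 [478.6 188.4]
 [519.5 219.8]
 [519.1 156.3]] [514.07986376 188.30980438] [519.30879477 188.01357662]
[513.04608281 190.5760521   48.        ]
```

```bash
python3 -m pendant '{"dp":[[0,-0.004,0],[0,-0.004,0.02],[0,-0.004,0.04],[0,-0.004,0.06],[0,-0.004,0.072],[0,-0.004,0.072],[0,-0.004,0.072]],"rot":[[0,0,0],[0,0,0],[0,0,0],[0,0,0],[0,0,0],[0,0,0],[0,0,0]]}' - 40
python3 -m pendant '{"dp":[[0,0,0.004],[0,0,0.008],[0,0,0.01],[0,0,0.01]],"rot":[[0,0,0],[0,0,0],[0,0,0],[0,0,0]]}' - 40
python3 -c "
from h import *
go(512,192,6,0)"
```

```text
time: 17.45
tool_pos: [512.7, 195.1, 15.7]
eef_rot: [-3.141, 0.001, -0.001]
wrist_force: [1.0, 0.2, -0.6]
gripper_width: 0.772
grip_force: 45.9
time: 17.95
tool_pos: [512.2, 194.9, 7.3]
eef_rot: [3.141, -0.001, -0.0]
wrist_force: [-0.3, -0.6, -0.1]
gripper_width: 0.77
grip_force: 45.9
pos [512.2 194.9   7.3] yaw -0.0 tilt [-0. -0. -1.] t 17.95 q7 -2.12 F [-0.3 -0.6 -0.1] T [-0.    0.02  0.01] w 0.77
dp [-0.0002  0.0036  0.0017] rotz -0.001
```

```bash
python3 -m pendant '{"dp":[[0,0.003,0],[0,0.003,0.002],[0,0.003,0.002]],"rot":[[0,0,0],[0,0,0],[0,0,0]]}' - 40
python3 -m pendant '{"dp":[[0,0,0],[0,0,0],[0,0,0],[0,0,0],[0,0,-0.02],[0,0,-0.06],[0,0,-0.12],[0,0,-0.18],[0,0,-0.18],[0,0,-0.18]],"rot":[[0,0,0],[0,0,0],[0,0,0],[0,0,0],[0,0,0],[0,0,0],[0,0,0],[0,0,0],[0,0,0],[0,0,0]]}' 0 40
python3 - <<'E'
from h import *
c=ctrl.get_calibration("wrist");im=ctrl.capture("wrist");cv2.imwrite("pics/w7.png",cv2.cvtColor(im,cv2.COLOR_RGB2BGR))
go(512,192,150)
im=ctrl.capture("scene");cv2.imwrite("pics/s3.png",cv2.cvtColor(im,cv2.COLOR_RGB2BGR))
a=cv2.imread("pics/w7.png")[90:290,200:440];b=cv2.imread("pics/s3.png")[160:320,380:540]
cv2.imwrite("pics/end.png",np.hstack([cv2.resize(a,(480,400)),cv2.resize(b,(320,320))[:400] if 0 else cv2.copyMakeBorder(cv2.resize(b,(320,320)),0,80,0,0,0)]))
E
```

```text
time: 18.32
tool_pos: [512.4, 192.4, 5.8]
eef_rot: [3.142, -0.001, 0.0]
wrist_force: [-0.3, 0.3, -0.4]
gripper_width: 0.777
grip_force: 45.9
time: 19.58
tool_pos: [512.2, 192.4, 150.6]
eef_rot: [-3.141, 0.001, -0.001]
wrist_force: [-0.8, 0.1, -0.5]
gripper_width: 0.999
grip_force: 0.0
pos [511.5 192.1 149.4] yaw -0.0 tilt [-0.001 -0.001 -1.   ] t 19.62 q7 -2.06 F [-0.6 -0.3  0.1] T [-0.01 -0.01 -0.01] w 1.006
dp [ 0.0006  0.0001 -0.0007] rotz None
```

View pics/end.png

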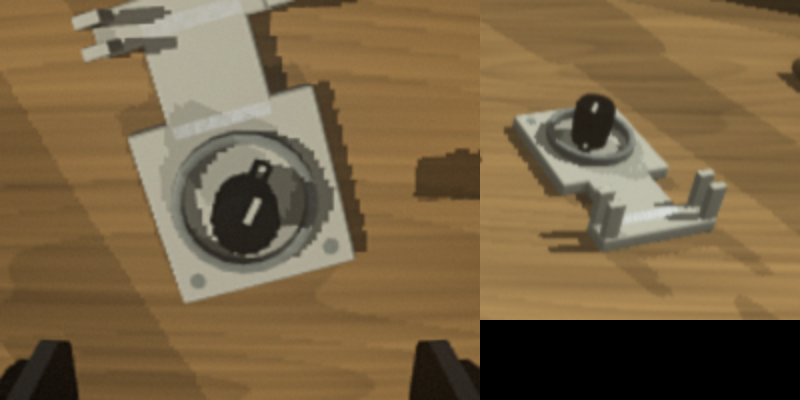

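The ring lies flat on bracket L, round the knob with the tab inside it, and the gripper is well clear. Handing in.

```bash
python3 -c "
from station import ctrl
print(ctrl.job_done())"
```

```text
the job is handed in; nothing more can be done
None
```

I tried both thumbscrews: the one on the robot's right was tight and the one on its left was loose, so I laid the large steel ring flat round the left one, let go and handed the job in at about 20 s; no verdict was returned.

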